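Pull the loopback plug and show its ferrule to the inspection scope

ROBOT

A 6-joint arm with a two-finger parallel gripper is mounted at the origin on the work surface. World frame = base frame: x ahead of the robot, y to its left, z up, the work surface at z = 0. Lengths are in m, angles in rad, forces in N, time in s.
With the tool pointing down it reaches from about 0.35 to 0.775 m from the base axis. Payload 5.5 kg.
Tool frame: the origin (TCP) lies midway between the tips of the shut fingers; the grasp point (between the pads) lies 19 mm behind it; z points along the fingers, y is the line along which they close (so a half turn about z gives the same grasp; the last joint's range is limited). The gripper opens to 85 mm and grips with 20 to 120 N. Pads are 22 mm wide; open, the fingers measure 114 mm over their backs; the gripper's body (76 mm by 85 mm) begins 54 mm behind the grasp point. The pads swing forward as they close: fully open they stand 13 mm farther back than shut.
Start: joints at [-0.14, 0.313, 0.046, 1.304, 0, 1.431], TCP at [0.575, -0, 0.231] pointing down, gripper open.
Joint ranges: [-2.76, 2.76], [-0.86, 1.69], [-1.03, 1.26], [-2.2, 2.34], [-1.47, 1.5], [-3.14, 3.14]. Speed limits (rad/s): [2.57, 2.57, 3.14, 3.14, 3.14, 3.14].

INTERFACE

Orientations are given as a unit quaternion [w, x, y, z].
In Python, from workcell import env gives the robot as it stands. The module is installed in compiled form; this text tells all that it offers.
- The arm moves only by the tool carry_out, never from a script. Its argument "series" is a list of rows, each an object with "delta_rot": the turn, a rotation vector about the world's x, y, z normalised to -1 to 1, where 1 is 0.1 rad, a list of three; "travel": the shift along the world's x, y, z normalised to -1 to 1, where 1 is 0.025 m, a list of three; "fingers": the closure, from -1 (fully open) to 1 (shut). In form: [{"delta_rot": [ax, ay, az], "travel": [tx, ty, tz], "fingers": fingers}, ...]. A call has 1 to 5 rows; each row shifts and turns the commanded pose from where the row before left it; what a row does not reach is not made up. A row lasts 1/8 s, in which the tool goes at most 62.5 mm and 10.7 degrees, less where a joint would pass 70% of its speed; a pose out of reach is approached as far as the arm can. A call with a number of a shift or a turn outside -1 to 1 is refused whole. A call with a gripper value outside its range is refused whole. The fingers move at their own pace and stop on an object; "squeeze" is the grip in N (left out, the last holds). Time passes only in rows, so rows that do not move let the fingers close. It gives the time, the measured TCP pose, the force, the opening and the grip force at its end, in the units of the state.
- env.get_state(): the state, without advancing time (a new reading comes with each control period).
- env.read_camera(name): name is "scene" or "side" or "wrist"; returns a dict with "color" (384x512x3 uint8, red, green, blue), "fx", "fy", "cx", "cy" (pixels), "world_from_camera" (4x4, takes a point from camera to world coordinates); the wrist camera has in their place "hand_eye" (4x4, takes a point from camera to tool coordinates, whose origin is the TCP and whose axes are the flange's). Camera axes: x right, y up, looking along -z (the intrinsics and any distortion apply to the point x, -y, -z); pixel columns grow to the right and rows downward; lengths in m; the calibration is good to about 2 mm. The wrist camera is an equidistant fisheye: a pixel r from the principal point sees the ray r / f radians off the axis. A picture is of the moment at which its call begins: read the wrist's pose just before it. There is no depth.
- env.hand_in(): hands the job in; it is judged then, once.
The state is a dict: "clock": time; "joint_pos": joint angles; "qvel": joint speeds; "tau": joint torques, N m; "tcp_pos": TCP position; "orientation": TCP orientation; "wrist_force": force on the tool from outside, world axes, zero at the start; "ft_torque": the same for the moment, N m; "finger_gap": finger opening in m; "grip_force": force on a finger pad.
Only numpy, scipy, OpenCV 4.12 (cv2) and the standard library are available. Lean on these libraries where they do the work, as an engineer would, in place of code of your own. Each camera call takes 0.05 s, during which the arm holds its last target. There are 200 camera calls.

TASK

Pull the tall loopback plug straight up out of its snap-in port in the green port block, against the catch, and present it in the air to the inspection scope: white ferrule tip pointing straight into the lens, on the lens's line of sight and about 30 mm in front of the glass. Do not touch the scope, leave the two short dust plugs snapped in their ports and leave the jar and the stripping pliers where they are. Finish while still holding the plug steady there in the gripper; do not put it down.

Things in the scene. Friction and masses are not known exactly. Their poses are not given: they have to be found in the camera images.
- plug: Black loopback plug, the tallest of three, about 45 g. Origin on its axis at the collar's underside, which rests on the block's top; z up out of the port, x, y along the block's at the start. Above: collar 22 x 22 x 4 mm, square grip 16 x 16 mm from 4 to 42 mm, rim 19 x 19 mm to 46 mm. Below: shank 12 x 12 mm, 30 mm long, notched, then a white ferrule 6 mm thick, 10 mm long. Any roll is fine.
- plug_tip (a point): Centre of the end face of the white ferrule, 40 mm below the plug's origin on its axis (z of this frame is z of the plug).
- dust_a: Short black dust plug, snapped in another port. Origin on its axis at the block's top, same shank as the plug; above it a round head 24 mm across, 6 mm high, with a 14 mm wide stub, 14 mm high in all. To be left.
- dust_b: The second dust plug, the same as dust_a.
- dock: Green port block, screwed down, 70 (x) x 190 (y) x 50 mm; 16 mm high lugs reach 114 mm from the centre in y. Origin: centre of the underside. Three square vertical ports at y = -60, 0, +60 mm; which plug is where varies. Sprung balls catch each shank's notch: a straight upward pull of about 8 to 15 N frees it within some 4 mm; 40 mm up it is clear of the port.
- scope: Inspection scope, screwed down: base plate 120 (x) x 100 (y) x 12 mm and two aluminium cheeks, 117 mm high, at x = +30 mm, that carry the tilting head. Origin: centre of the underside; its -x side faces roughly the robot.
- scope_head: The scope's tilting head: grey cylinder 52 mm across, dark lens barrel 40 mm across, its end a white ring round the dark glass. Origin on the tilt axis, 100 mm above the bench; z is the line of sight out of the lens, leaning 0.2 to 0.5 rad from upright towards the scope's -x side (varies, stiff). The head reaches from z = -35 to 55 mm, where the glass is.
- focus (a point): The point in the air on the line of sight 30 mm in front of the glass (z = 85 mm in the head's frame, same axes), where the ferrule's tip belongs.
- jar: A clear screw-lid jar, 72 mm across and 85 mm high, standing on the bench. Origin at the centre of its underside. To be left alone.
- stripper: Stripping pliers with yellow handles, lying on the bench, about 140 x 56 x 13 mm. Origin at the pivot on the bench, jaws to +x of it, handles to -x. To be left alone.
There are look-alikes about, which are no part of the job. Of the things shaped like the scope, the aluminium one is meant. What is shaped like the plug but purple is not meant.

How it is judged:
By the outcome, as a careful person would: the job done as asked, in the order asked, and still so for the second after the job is handed in, while the arm keeps its last pose, push and grip.
It also fails if it takes over 42 s, if anything falls off the work surface, if the arm or the gripper's body presses on something with over 40 N, if the wrist force passes 120 N, or if a joint passes its speed limit or range.

## Working session

There is one attempt and no reset: what is moved stays moved. The work goes in short steps, Python scripts to look and compute and a tool call to move; the robot and the scene stay as the last step left them, time stands still between calls to the robot, and variables do not carry over. Pictures are saved under pics/ and viewed, at most 10 in all, crops included, and the job is handed in when it is done.

Besides the shell and the picture viewer there is one more tool, called after "Emit:" in YAML: its name, and indented under it one key for each argument. carry_out: Moves the arm, as the interface text tells. Its arguments: {"type":"object","properties":{"series":{"type":"array","items":{"type":"object","properties":{"delta_rot":{"type":"array","items":{"type":"number"}},"travel":{"type":"array","items":{"type":"number"}},"fingers":{"type":"number"}}}},"squeeze":{"type":"number"}},"required":["series"]}

```bash
mkdir -p pics; cat > h.py <<'E'
import numpy as np, cv2
from workcell import env
from scipy.spatial.transform import Rotation as R
def cam(n):
    c=env.read_camera(n); return c
def ray(c,u,v):
    T=np.array(c["world_from_camera"]); d=np.array([(u-c["cx"])/c["fx"],-(v-c["cy"])/c["fy"],-1.])
    return T[:3,3],T[:3,:3]@d
def onz(c,u,v,z):
    o,d=ray(c,u,v); return o+d*(z-o[2])/d[2]
def proj(c,p):
    T=np.linalg.inv(np.array(c["world_from_camera"])); q=T[:3,:3]@np.array(p)+T[:3,3]
    return np.array([c["cx"]+c["fx"]*q[0]/-q[2], c["cy"]+c["fy"]*q[1]/q[2]])
def tri(c1,p1,c2,p2):
    o1,d1=ray(c1,*p1);o2,d2=ray(c2,*p2)
    A=np.stack([d1,-d2],1);s=np.linalg.lstsq(A,o2-o1,rcond=None)[0]
    a=o1+d1*s[0];b=o2+d2*s[1];return (a+b)/2,np.linalg.norm(a-b)
E
python3 - <<'E'
from h import *
import pickle
for n in("scene","side"):
    c=cam(n);pickle.dump(c,open(n+".pkl","wb"));cv2.imwrite(f"pics/{n}0.png",cv2.resize(c["color"][:,:,::-1],(800,600),interpolation=cv2.INTER_CUBIC))
    T=np.array(c["world_from_camera"]);print(n,c["fx"],c["cx"],c["cy"],T.round(3).tolist(),[k for k in c])
print(env.get_state())
E
```

```text
scene 464.53085681219414 257.20984502388893 192.78178463382164 [[0.441, -0.519, 0.732, 1.486], [0.897, 0.277, -0.344, -0.445], [-0.024, 0.809, 0.588, 0.837], [0.0, 0.0, 0.0, 1.0]] ['color', 'fx', 'fy', 'cx', 'cy', 'world_from_camera']
side 375.35467972741696 256.90175664426476 188.00762018340623 [[-0.975, 0.093, -0.203, 0.465], [-0.223, -0.472, 0.853, 0.584], [-0.016, 0.877, 0.481, 0.511], [0.0, 0.0, 0.0, 1.0]] ['color', 'fx', 'fy', 'cx', 'cy', 'world_from_camera']
{'clock': 0.1, 'joint_pos': array([-1.39624246e-01,  3.13897542e-01,  4.50999078e-02,  1.30363919e+00,
       -9.27090129e-06,  1.43119338e+00]), 'qvel': array([ 0.00027835, -0.00284355,  0.00405089, -0.00023698,  0.00090782,
       -0.0016334 ]), 'tau': array([ 3.58776997e-03, -4.81727242e+01,  2.99244744e+01,  1.27543980e-02,
       -1.12281841e-04,  1.60051752e-05]), 'tcp_pos': array([5.74531124e-01, 3.95145595e-05, 2.30516855e-01]), 'orientation': array([-6.52284481e-04,  7.07114072e-01,  7.07099014e-01, -4.97348913e-04]), 'wrist_force': array([0.6021898 , 1.11276549, 1.28447278]), 'ft_torque': array([ 0.009748  ,  0.01478829, -0.02371327]), 'grip_force': 0.0, 'finger_gap': 0.08541774111238791}
```

View pics/scene0.png

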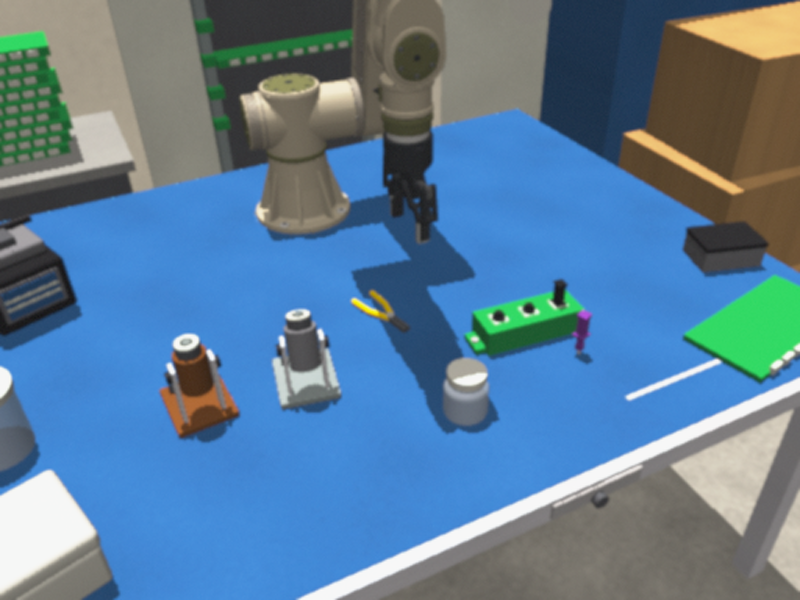

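View pics/side0.png

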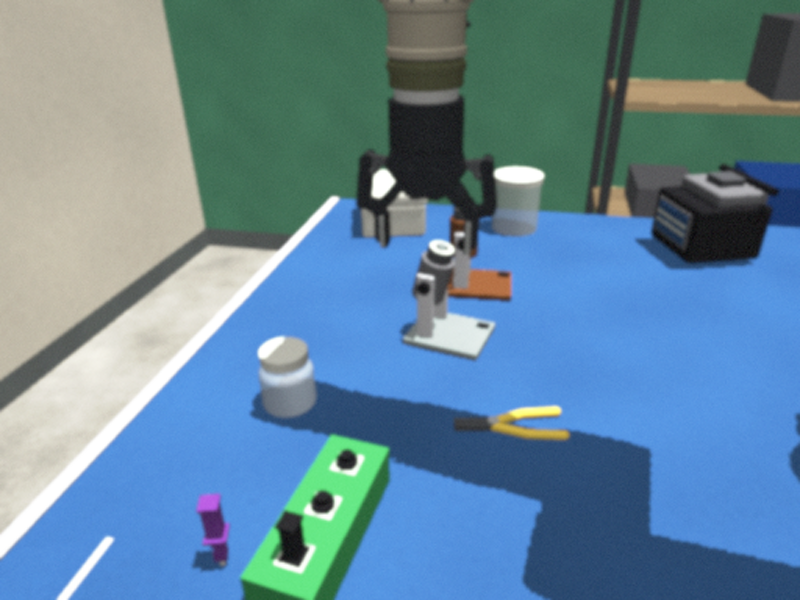

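The scene view shows the black plug at (560,292) in the block's right port, with dust plugs at (498,316) and (528,308). The purple look-alike is at (583,330), the aluminium scope at (302,350) and the orange look-alike at (195,385). In the side view the plug is at (291,535), the purple one at (212,525), the scope lens at (440,248) and the jar at (287,375). I choose the black tall plug in the block and the aluminium scope, and check both in one close crop.

```bash
python3 - <<'E'
from h import *
import pickle
a=pickle.load(open("scene.pkl","rb"))["color"][:,:,::-1];b=pickle.load(open("side.pkl","rb"))["color"][:,:,::-1]
def cr(i,x,y,w,h): return cv2.resize(i[y:y+h,x:x+w],(400,300),interpolation=cv2.INTER_CUBIC)
# scale 4 : 100x75 ; scale 3.33:120x90
o=np.vstack([np.hstack([cr(a,290,165,100,75),cr(a,160,190,100,75)]),np.hstack([cr(b,140,270,152,114),cr(b,240,145,100,75)])])
cv2.imwrite("pics/crop1.png",o)
E
```

```text
(no output)
```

View pics/crop1.png

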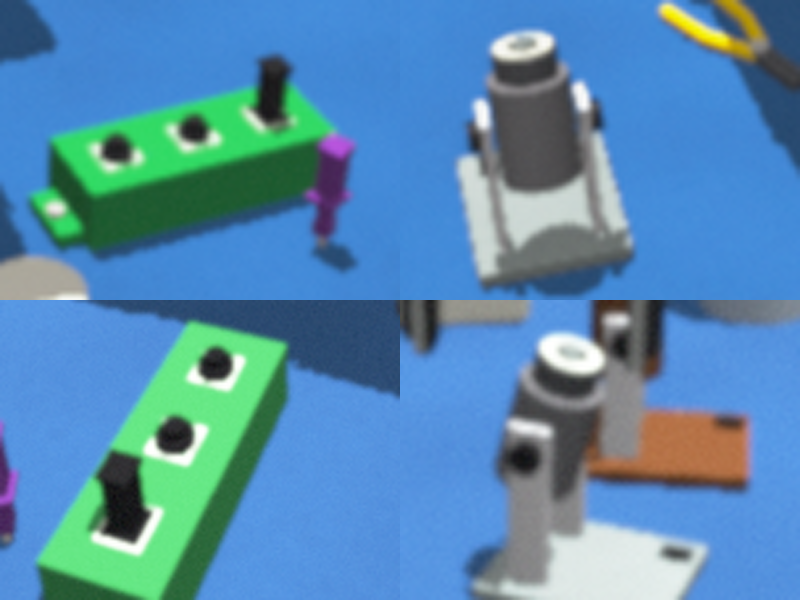

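The crop confirms the choices: black square plug with rim in the block's end port, and the aluminium scope with its white lens ring at full-frame scene (191,201) and side (283,158). The purple look-alike stands loose beside the block. Next I triangulate.

```bash
python3 - <<'E'
from h import *
import pickle
a=pickle.load(open("scene.pkl","rb"));b=pickle.load(open("side.pkl","rb"))
P={"plugtop":((358.75,180.75),(186,332.8)),"dustn":((338.75,195.5),(206.5,319.4)),"dustf":((319.25,200.75),(221.7,292.8)),"lens":((190.75,201.25),(282.75,158)),"purple":((374,201.5),(135,318))}
for k,(p,q) in P.items():
    x,e=tri(a,p,b,q);print(k,x.round(4),round(e,4))
print("base corners scene",[onz(a,*p,0.012).round(3).tolist() for p in[(174.5,230),(218,252.5),(180.5,260)]])
print("base corner side",onz(b,316.75,206.5,.012).round(3))
for n,c,p in(("jar scene",a,(298,233)),("jarside",b,(181.5,223))): print(n,onz(c,*p,.085).round(3))
# ring masks
for n,c in(("scene",a),("side",b)):
    i=c["color"]; lo=[(180,192),(265,145)][n=="side"]
    r=i[lo[1]:lo[1]+26,lo[0]:lo[0]+(34)]; m=(r.min(2)>185).astype(np.uint8)
    cs=max(cv2.findContours(m,0,1)[0],key=cv2.contourArea)
    print(n,m.sum(),cv2.fitEllipse(cs),lo)
# white port squares
for n,c in(("scene",a),("side",b)):
    i=c["color"]; hsv=cv2.cvtColor(i,cv2.COLOR_RGB2HSV)
    m=cv2.inRange(hsv,(50,120,60),(75,255,255)); k,l,s,ce=cv2.connectedComponentsWithStats(m)
    for j in range(1,k):
        if s[j,4]>500: print(n,s[j],ce[j])
E
```

```text
plugtop [0.6442 0.2638 0.0953] 0.001
dustn [0.6379 0.2056 0.0598] 0.0005
dustf [0.6322 0.1455 0.0586] 0.0013
lens [ 0.5895 -0.205   0.1529] 0.0002
purple [0.7315 0.2489 0.0866] 0.0033
base corners scene [[0.508, -0.239, 0.012], [0.646, -0.167, 0.012], [0.627, -0.262, 0.012]]
base corner side [ 0.506 -0.237  0.012]
jar scene [0.747 0.009 0.085]
jarside [0.762 0.001 0.085]
scene 80 ((10.118396759033203, 8.868343353271484), (5.149384021759033, 13.90999698638916), 79.55126190185547) (180, 192)
side 122 ((17.436504364013672, 12.97133731842041), (7.774308681488037, 15.98243522644043), 103.72373962402344) (265, 145)
scene [129  19  96  24 743] [175.28936743  30.32705249]
scene [   0   20   45   86 1556] [20.3470437  59.47557841]
scene [ 439  177   73   67 2803] [482.22975384 209.84266857]
scene [ 298  187   75   40 1588] [334.66498741 207.26763224]
side [ 155  278   94  106 4360] [206.17408257 336.95756881]
```

Emit:
carry_out:
  series:
    - {"travel": [0.28, 1, 0], "delta_rot": [0, 0, -0.2], "fingers": -1}
    - {"travel": [0.28, 1, 0], "delta_rot": [0, 0, -0.2], "fingers": -1}
    - {"travel": [0.28, 1, 0], "delta_rot": [0, 0, -0.2], "fingers": -1}
    - {"travel": [0.28, 1, 0], "delta_rot": [0, 0, -0.2], "fingers": -1}
    - {"travel": [0.28, 1, 0], "delta_rot": [0, 0, -0.2], "fingers": -1}
  squeeze: 80

```text
clock: 0.72
tcp_pos: [0.6099, 0.1258, 0.2307]
orientation: [-0.0, 0.742, 0.671, -0.0]
wrist_force: [0.7, 0.4, -0.6]
finger_gap: 0.0856
grip_force: 0.0
```

Emit:
carry_out:
  series:
    - {"travel": [0.28, 1, -0.3], "delta_rot": [0, 0, 0], "fingers": -1}
    - {"travel": [0.28, 1, -0.3], "delta_rot": [0, 0, 0], "fingers": -1}
    - {"travel": [0.28, 1, -0.3], "delta_rot": [0, 0, 0], "fingers": -1}
    - {"travel": [0.28, 1, -0.3], "delta_rot": [0, 0, 0], "fingers": -1}
    - {"travel": [0.28, 1, -0.3], "delta_rot": [0, 0, 0], "fingers": -1}

```text
clock: 1.35
tcp_pos: [0.6453, 0.2514, 0.1931]
orientation: [-0.0, 0.742, 0.671, -0.0]
wrist_force: [0.5, -1.0, -0.2]
finger_gap: 0.0855
grip_force: 0.0
```

Emit:
carry_out:
  series:
    - {"travel": [0, 0.52, -0.3], "delta_rot": [0, 0, 0], "fingers": -1}
    - {"travel": [0, 0, 0], "delta_rot": [0, 0, 0], "fingers": -1}
    - {"travel": [0, 0, 0], "delta_rot": [0, 0, 0], "fingers": -1}

```text
clock: 1.72
tcp_pos: [0.645, 0.2624, 0.1865]
orientation: [0.0, 0.742, 0.671, -0.0]
wrist_force: [-0.1, -0.4, 1.0]
finger_gap: 0.0852
grip_force: 0.0
```

```bash
python3 - <<'E'
from h import *
import pickle
s=env.get_state();c=cam("wrist");pickle.dump((s,c),open("w1.pkl","wb"))
cv2.imwrite("pics/w1.png",cv2.resize(c["color"][:,:,::-1],(800,600),interpolation=cv2.INTER_CUBIC))
print(s["clock"],s["tcp_pos"].round(4),s["orientation"].round(4),s["finger_gap"],s["joint_pos"].round(3),c["fx"],c["cx"],c["cy"],np.array(c["hand_eye"]).round(3).tolist())
E
```

```text
1.725 [0.645  0.2624 0.1865] [ 2.000e-04  7.417e-01  6.707e-01 -1.000e-04] 0.08516770931164301 [ 0.271  0.572  0.335  1.334 -0.     1.943] 297.3186396354542 260.44572606574945 192.66541297113247 [[0.0, 0.946, 0.324, 0.083], [1.0, 0.0, -0.0, 0.0], [-0.0, 0.324, -0.946, -0.142], [0.0, 0.0, 0.0, 1.0]]
```

View pics/w1.png

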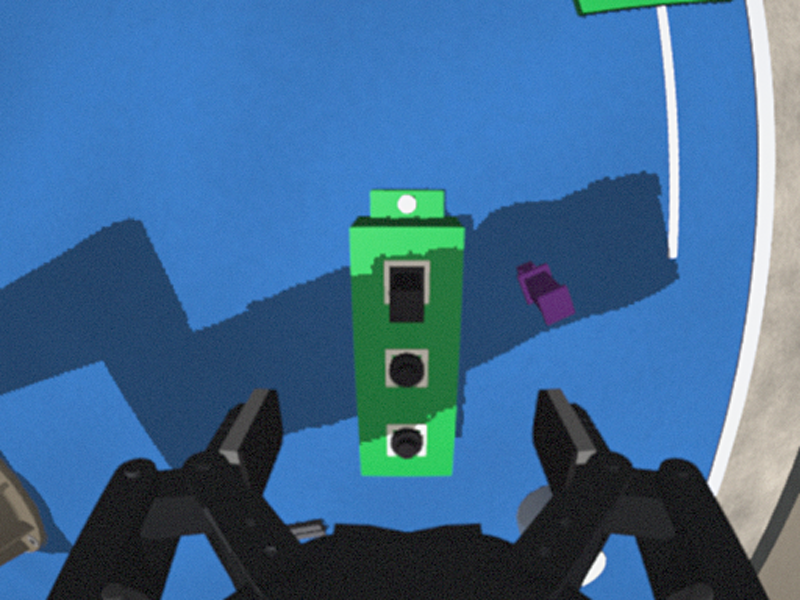

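The wrist view shows the block squared to the tool. The plug's rim is at about (407,307) and its white port frame is centred near (407,283). The purple one stands clear at (545,292).

```bash
cat >> h.py <<'E'
def wray(s,c,u,v):
    x,y=u-c["cx"],v-c["cy"];r=np.hypot(x,y);th=r/c["fx"]
    d=np.array([np.sin(th)*x/max(r,1e-9),-np.sin(th)*y/max(r,1e-9),-np.cos(th)])
    H=np.array(c["hand_eye"]);q=s["orientation"];Rm=R.from_quat([q[1],q[2],q[3],q[0]]).as_matrix()
    return s["tcp_pos"]+Rm@H[:3,3],Rm@H[:3,:3]@d
def wonz(s,c,u,v,z):
    o,d=wray(s,c,u,v);return o+d*(z-o[2])/d[2]
E
python3 - <<'E'
from h import *
import pickle
s,c=pickle.load(open("w1.pkl","rb"));k=800/512
for n,u,v,z in(("top",407,307,.096),("frame",407,283,.05),("d1",407,352+16,.064),("d2",407,439,.064),("c1",350,228,.05),("c2",464,228,.05),("c3",361,475,.05),("c4",453,475,.05)):
    print(n,wonz(s,c,(u+.5)/k-.5,(v+.5)/k-.5,z).round(4))
E
```

```text
top [0.6451 0.2628 0.096 ]
frame [0.6451 0.2624 0.05  ]
d1 [0.6398 0.2103 0.064 ]
d2 [0.6342 0.1546 0.064 ]
c1 [0.614  0.3008 0.05  ]
c2 [0.6832 0.2938 0.05  ]
c3 [0.5943 0.1127 0.05  ]
c4 [0.665  0.1056 0.05  ]
```

Emit:
carry_out:
  series:
    - {"travel": [0, 0.02, -0.87], "delta_rot": [0, 0, 0], "fingers": -1}
    - {"travel": [0, 0, -0.87], "delta_rot": [0, 0, 0], "fingers": -1}
    - {"travel": [0, 0, -0.87], "delta_rot": [0, 0, 0], "fingers": -1}
    - {"travel": [0, 0, -0.87], "delta_rot": [0, 0, 0], "fingers": -1}
    - {"travel": [0, 0, -0.87], "delta_rot": [0, 0, 0], "fingers": -0.5}

```text
clock: 2.4
tcp_pos: [0.6455, 0.2625, 0.0778]
orientation: [0.0, 0.742, 0.67, 0.001]
wrist_force: [-0.7, 0.6, -0.1]
finger_gap: 0.0697
grip_force: 0.0
```

Emit:
carry_out:
  series:
    - {"travel": [0, 0, -0.87], "delta_rot": [0, 0, 0], "fingers": 0.2}
    - {"travel": [0, 0, 0], "delta_rot": [0, 0, 0], "fingers": 1}
    - {"travel": [0, 0, 0], "delta_rot": [0, 0, 0], "fingers": 1}
    - {"travel": [0, 0, 0], "delta_rot": [0, 0, 0], "fingers": 1}
    - {"travel": [0, 0, 0], "delta_rot": [0, 0, 0], "fingers": 1}

```text
clock: 3.02
tcp_pos: [0.6453, 0.2634, 0.0568]
orientation: [0.0, 0.742, 0.671, 0.0]
wrist_force: [-2.8, -1.6, 0.5]
finger_gap: 0.0157
grip_force: 78.0
```

Emit:
carry_out:
  series:
    - {"travel": [0, 0, 0], "delta_rot": [0, 0, 0], "fingers": 1}
    - {"travel": [0, 0, 0], "delta_rot": [0, 0, 0], "fingers": 1}

```text
clock: 3.28
tcp_pos: [0.6453, 0.2634, 0.0565]
orientation: [0.0, 0.742, 0.671, 0.0]
wrist_force: [-1.4, -1.6, 4.3]
finger_gap: 0.0157
grip_force: 78.2
```

The grip is good (gap 15.7 mm against the 16 mm square), so I pull straight up.

Emit:
carry_out:
  series:
    - {"travel": [0, 0, 0.1], "delta_rot": [0, 0, 0], "fingers": 1}
    - {"travel": [0, 0, 0.1], "delta_rot": [0, 0, 0], "fingers": 1}
    - {"travel": [0, 0, 0.1], "delta_rot": [0, 0, 0], "fingers": 1}
    - {"travel": [0, 0, 0.1], "delta_rot": [0, 0, 0], "fingers": 1}
    - {"travel": [0, 0, 0.1], "delta_rot": [0, 0, 0], "fingers": 1}

```text
clock: 3.9
tcp_pos: [0.6449, 0.2635, 0.0686]
orientation: [-0.0, 0.742, 0.671, -0.0]
wrist_force: [0.2, -0.8, -5.5]
finger_gap: 0.0153
grip_force: 79.2
```

Emit:
carry_out:
  series:
    - {"travel": [0, 0, 0.3], "delta_rot": [0, 0, 0], "fingers": 1}
    - {"travel": [0, 0, 0.5], "delta_rot": [0, 0, 0], "fingers": 1}
    - {"travel": [0, 0, 0.5], "delta_rot": [0, 0, 0], "fingers": 1}
    - {"travel": [0, 0, 0.7], "delta_rot": [0, 0, 0], "fingers": 1}
    - {"travel": [0, 0, 0.8], "delta_rot": [0, 0, 0], "fingers": 1}

```text
clock: 4.53
tcp_pos: [0.6452, 0.2636, 0.1401]
orientation: [0.0, 0.742, 0.671, 0.0]
wrist_force: [0.4, 0.6, -0.3]
finger_gap: 0.0158
grip_force: 79.3
```

Emit:
carry_out:
  series:
    - {"travel": [0, 0, 1], "delta_rot": [0, 0, 0], "fingers": 1}
    - {"travel": [0, 0, 1], "delta_rot": [0, 0, 0], "fingers": 1}
    - {"travel": [0, 0, 1], "delta_rot": [0, 0, 0], "fingers": 1}
    - {"travel": [0, 0, 1], "delta_rot": [0, 0, 0], "fingers": 1}
    - {"travel": [0, 0, 0.5], "delta_rot": [0, 0, 0], "fingers": 1}

```text
clock: 5.15
tcp_pos: [0.6457, 0.2637, 0.2539]
orientation: [0.001, 0.742, 0.671, 0.002]
wrist_force: [1.0, -0.2, -0.4]
finger_gap: 0.0156
grip_force: 79.3
```

```bash
python3 - <<'E'
from h import *
import pickle
s=env.get_state();print(s["clock"],s["tcp_pos"].round(4),s["finger_gap"],s["wrist_force"].round(1))
o=[]
for n in("scene","side"):
    c=cam(n);pickle.dump((s,c),open(n+"2.pkl","wb"))
    p=proj(c,s["tcp_pos"]).round().astype(int);print(n,p)
    x,y=max(0,min(p[0]-50,412)),max(0,min(p[1]-65,254));print(x,y)
    o.append(cv2.resize(c["color"][y:y+130,x:x+100,::-1],(400,520),interpolation=cv2.INTER_CUBIC))
cv2.imwrite("pics/up.png",np.hstack(o))
E
```

```text
5.15 [0.6457 0.2637 0.2539] 0.015587625155960468 [ 1.  -0.2 -0.4]
scene [365 130]
315 65
side [170 238]
120 173
```

View pics/up.png

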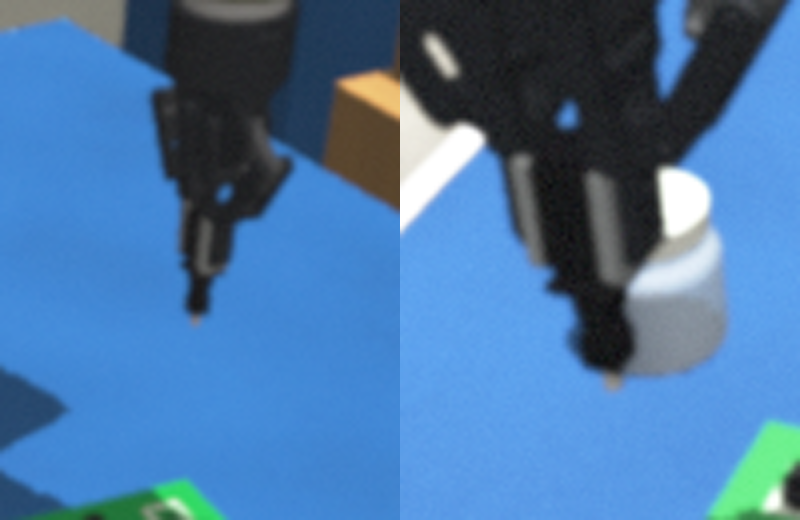

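The plug is out and held. The ferrule tip shows at crop (196,322) in scene and (613,385) in side. I triangulate the tip against the expected vertical.

```bash
python3 - <<'E'
from h import *
import pickle
s,a=pickle.load(open("scene2.pkl","rb"));_,b=pickle.load(open("side2.pkl","rb"))
x,e=tri(a,(363.9,145.3),b,(173.2,269));print(x.round(4),e,"rel TCP",(x-s["tcp_pos"]).round(4))
t=s["tcp_pos"]-[0,0,.0465];print("exp px",proj(a,t),proj(b,t))
E
```

```text
[0.6461 0.2656 0.2092] 0.0009389011519327208 rel TCP [ 0.0004  0.0019 -0.0446]
exp px [363.31254537 146.07283147] [174.70296686 269.02004944]
```

Emit:
carry_out:
  series:
    - {"travel": [-0.2, -0.92, 0.1], "delta_rot": [0, 0, 0], "fingers": 1}
    - {"travel": [-0.2, -0.92, 0.1], "delta_rot": [0, 0, 0], "fingers": 1}
    - {"travel": [-0.2, -0.92, 0.1], "delta_rot": [0, 0, 0], "fingers": 1}
    - {"travel": [-0.2, -0.92, 0.1], "delta_rot": [0, 0, 0], "fingers": 1}
    - {"travel": [-0.2, -0.92, 0.1], "delta_rot": [0, 0, 0], "fingers": 1}

```text
clock: 5.88
tcp_pos: [0.6196, 0.147, 0.2633]
orientation: [-0.0, 0.742, 0.671, -0.0]
wrist_force: [-0.2, -0.1, -0.5]
finger_gap: 0.0153
grip_force: 79.2
```

Emit:
carry_out:
  series:
    - {"travel": [-0.2, -0.92, 0.1], "delta_rot": [-0.07, -0.31, 0], "fingers": 1}
    - {"travel": [-0.2, -0.92, 0.1], "delta_rot": [-0.07, -0.31, 0], "fingers": 1}
    - {"travel": [-0.2, -0.92, 0.1], "delta_rot": [-0.07, -0.31, 0], "fingers": 1}
    - {"travel": [-0.2, -0.92, 0.1], "delta_rot": [-0.07, -0.31, 0], "fingers": 1}
    - {"travel": [-0.2, -0.92, 0.1], "delta_rot": [-0.07, -0.31, 0], "fingers": 1}

```text
clock: 6.5
tcp_pos: [0.5944, 0.0319, 0.2761]
orientation: [0.066, 0.739, 0.669, 0.046]
wrist_force: [-0.9, -0.2, -0.9]
finger_gap: 0.0154
grip_force: 79.2
```

Emit:
carry_out:
  series:
    - {"travel": [-0.2, -0.92, 0], "delta_rot": [-0.07, -0.31, 0], "fingers": 1}
    - {"travel": [-0.2, -0.92, 0], "delta_rot": [-0.07, -0.31, 0], "fingers": 1}
    - {"travel": [-0.2, -0.92, 0], "delta_rot": [-0.07, -0.31, 0], "fingers": 1}
    - {"travel": [-0.2, -0.92, 0], "delta_rot": [-0.07, -0.31, 0], "fingers": 1}
    - {"travel": [-0.2, -0.92, 0], "delta_rot": [-0.07, -0.31, 0], "fingers": 1}

```text
clock: 7.12
tcp_pos: [0.5692, -0.0829, 0.276]
orientation: [0.13, 0.732, 0.662, 0.091]
wrist_force: [0.1, -0.2, 0.2]
finger_gap: 0.0156
grip_force: 79.2
```

Emit:
carry_out:
  series:
    - {"travel": [-0.2, -0.92, 0], "delta_rot": [0, 0, 0], "fingers": 1}
    - {"travel": [-0.2, -0.92, 0], "delta_rot": [0, 0, 0], "fingers": 1}
    - {"travel": [-0.2, -0.92, 0], "delta_rot": [0, 0, 0], "fingers": 1}
    - {"travel": [-0.2, -0.92, 0], "delta_rot": [0, 0, 0], "fingers": 1}
    - {"travel": [0, 0, 0], "delta_rot": [0, 0, 0], "fingers": 1}

```text
clock: 7.75
tcp_pos: [0.5492, -0.1753, 0.2758]
orientation: [0.13, 0.733, 0.661, 0.091]
wrist_force: [0.5, 0.1, 0.4]
finger_gap: 0.0155
grip_force: 79.3
```

```bash
python3 - <<'E'
from h import *
import pickle
s=env.get_state();print(s["clock"],s["tcp_pos"].round(4),s["orientation"].round(4),s["joint_pos"].round(2))
c=cam("wrist");pickle.dump((s,c),open("w2.pkl","wb"))
cv2.imwrite("pics/w2.png",cv2.resize(c["color"][:,:,::-1],(800,600),interpolation=cv2.INTER_CUBIC))
E
```

```text
7.75 [ 0.5492 -0.1753  0.2758] [0.1297 0.7332 0.6614 0.0908] [-0.49  0.05 -0.22  0.99  0.08  1.19]
```

View pics/w2.png

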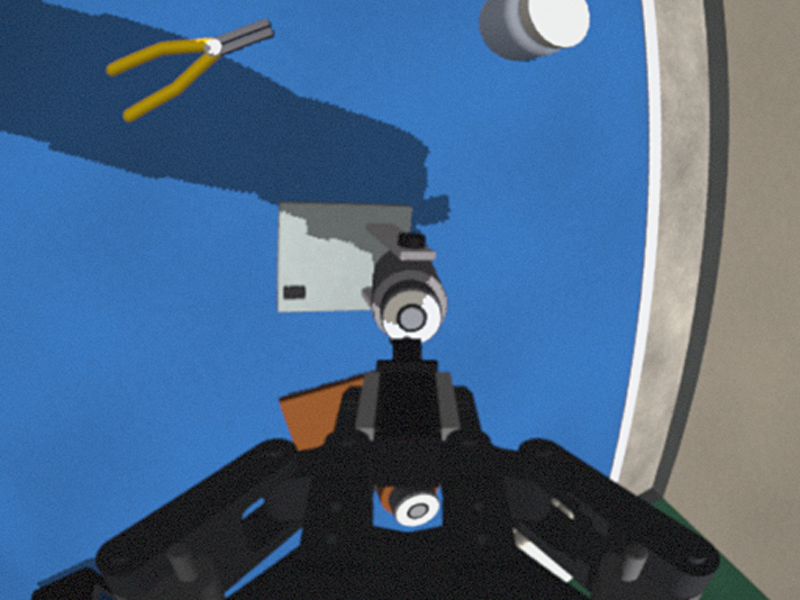

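The wrist view shows the lens glass at (412,318) with its ring spanning x 383–441. The base plate corners are at (279,203), (412,206) and (279,311), and the plug's shank end is at (408,342).

```bash
python3 - <<'E'
from h import *
import pickle
s,c=pickle.load(open("w2.pkl","rb"));k=800/512
f=lambda u,v,z:wonz(s,c,(u+.5)/k-.5,(v+.5)/k-.5,z)
A,B,C=f(279,203,.012),f(412,206,.012),f(279,311,.012)
print(A.round(4),B.round(4),C.round(4),np.linalg.norm(B-A),np.linalg.norm(C-A),np.arctan2(*(B-A)[1::-1]),np.arctan2(*(A-C)[1::-1])-np.pi/2)
L=f(412,318,.1525);print("lens",L.round(4))
for yaw in(-.19,np.arctan2(*(B-A)[1::-1])):
    x=np.array([np.cos(yaw),np.sin(yaw),0]);y=np.array([-x[1],x[0],0])
    ctr=(A+C)/2+.06*x; T=ctr+.03*x;T[2]=.1
    v=L-T;print("ctr",ctr.round(4),"piv",T.round(4),"v in scope",(v@x).round(4),(v@y).round(4),"tilt",np.arcsin(-(v@x)/.055))
# predicted axis midlines in side/scene for given tilts, pivot from lens
b=pickle.load(open("side.pkl","rb"));a=pickle.load(open("scene.pkl","rb"))
L=np.array([.5895,-.205,.1525]);x=np.array([np.cos(-.18),np.sin(-.18),0])
for t in(.2,.25,.3,.35,.4,.45):
    d=-np.sin(t)*x+np.array([0,0,np.cos(t)]);L=L.copy();L[2]=.1+.055*np.cos(t)
    for n,cc,x0,y0,ox,oy in(("scene",a,160,190,400,0),("side",b,240,145,400,300)):
        print(t,n,[((proj(cc,L-d*q)-[x0,y0])*4+[ox,oy]).round(0).tolist() for q in(0,.02,.055,.09)])
E
```

```text
[ 0.5246 -0.1425  0.012 ] [ 0.6415 -0.1647  0.012 ] [ 0.5072 -0.2388  0.012 ] 0.1190326719870474 0.09787124205739538 -0.1873904500331977 -0.17906684647424997
lens [ 0.59   -0.2063  0.1525]
ctr [ 0.5748 -0.202   0.012 ] piv [ 0.6043 -0.2077  0.1   ] v in scope -0.0143 -0.0014 tilt 0.2622364442167548
ctr [ 0.5748 -0.2019  0.012 ] piv [ 0.6043 -0.2074  0.1   ] v in scope -0.0143 -0.0016 tilt 0.2623084667495248
0.2 scene [[523.0, 44.0], [527.0, 73.0], [535.0, 123.0], [542.0, 171.0]]
0.2 side [[571.0, 350.0], [564.0, 380.0], [552.0, 430.0], [541.0, 478.0]]
0.25 scene [[523.0, 45.0], [528.0, 74.0], [536.0, 125.0], [544.0, 175.0]]
0.25 side [[571.0, 351.0], [563.0, 380.0], [548.0, 429.0], [534.0, 476.0]]
0.3 scene [[523.0, 46.0], [528.0, 76.0], [536.0, 128.0], [545.0, 179.0]]
0.3 side [[571.0, 352.0], [561.0, 381.0], [544.0, 428.0], [528.0, 474.0]]
0.35 scene [[523.0, 47.0], [528.0, 77.0], [537.0, 130.0], [546.0, 182.0]]
0.35 side [[571.0, 354.0], [560.0, 381.0], [540.0, 428.0], [521.0, 472.0]]
0.4 scene [[523.0, 48.0], [529.0, 79.0], [538.0, 133.0], [547.0, 186.0]]
0.4 side [[571.0, 355.0], [558.0, 382.0], [536.0, 427.0], [515.0, 470.0]]
0.45 scene [[524.0, 50.0], [529.0, 81.0], [538.0, 135.0], [548.0, 189.0]]
0.45 side [[571.0, 357.0], [557.0, 383.0], [532.0, 426.0], [509.0, 468.0]]
```

```bash
python3 - <<'E'
from h import *
import pickle
# barrel/head silhouette midline: dark-grey neutral pixels per row, side and scene, plus ring ellipse in wrist
for n,(x0,y0,w,h) in(("side",(262,150,40,60)),("scene",(178,192,32,50))):
    i=pickle.load(open(n+".pkl","rb"))["color"][y0:y0+h,x0:x0+w].astype(int)
    m=((i.max(2)-i.min(2)<35)&(i.max(2)<135))
    for r in range(0,h,3): print(n,y0+r,"".join("#" if q else "." for q in m[r]))
E
```

```text
side 150 ...........................##.......####
side 153 ..........................##############
side 156 ............................############
side 159 ..............................##########
side 162 ...........######............##..#######
side 165 ...........#################..........#.
side 168 ........####..#############.............
side 171 .......###############....####..........
side 174 ........#######################.........
side 177 ................##############..........
side 180 ....#########..###########.###..........
side 183 ...#####################....#...........
side 186 ...#####################................
side 189 ....#########..######################...
side 192 ...............#######..................
side 195 ........#.......#####...................
side 198 .................#.#....................
side 201 ........#........#......................
side 204 ........#..#............................
side 207 ....####................................
scene 192 ................................
scene 195 ................................
scene 198 ................................
scene 201 ................................
scene 204 ................####............
scene 207 ......################..........
scene 210 ......##################........
scene 213 .....####################.......
scene 216 .....#####################....#.
scene 219 ......##########################
scene 222 ##....#########################.
scene 225 ####..#######################...
scene 228 ..###########################...
scene 231 ..############################..
scene 234 .....#.###################...#..
scene 237 ..........##########.........##.
scene 240 ..............................#.
```

```bash
python3 - <<'E'
from h import *
import pickle
b=pickle.load(open("side.pkl","rb"))["color"][150:205,262:302,::-1]
s,c=pickle.load(open("w2.pkl","rb"));w=c["color"][140:226,230:290,::-1]
o=np.hstack([cv2.resize(b,(400,550),interpolation=cv2.INTER_CUBIC),cv2.resize(w,(384,550),interpolation=cv2.INTER_CUBIC)])
cv2.imwrite("pics/z.png",o)
E
```

```text
(no output)
```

View pics/z.png

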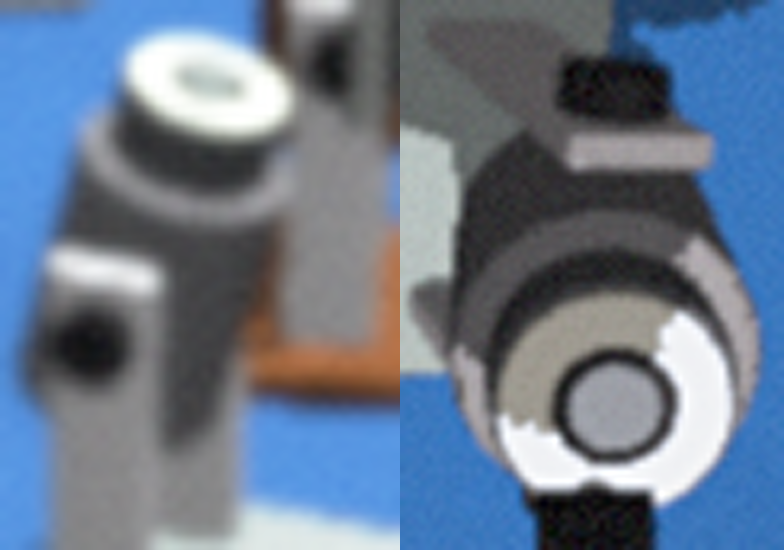

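```bash
python3 - <<'E'
from h import *
import pickle
a=pickle.load(open("scene.pkl","rb"));b=pickle.load(open("side.pkl","rb"));s,c=pickle.load(open("w2.pkl","rb"))
k1,k2=onz(a,178.75,223.75,.1),onz(a,209.25,218.25,.1)
print("scene knobs",k1,k2,(k1+k2)/2)
print("side knob",onz(b,262+9-.05,150+34.5,.1))
print("wrist knob",wonz(s,c,230+212/6.4,140+88/6.4,.1))
x=np.array([np.cos(-.185),np.sin(-.185),0]);y=np.array([-x[1],x[0],0])
for P in((k1+k2)/2,[.6053,-.208,.1]):
    print("tilt",-((np.array([.5897,-.2055,0])-P)@x)/.055)
# side-image slopes of the cylinder's outline & ring minor axis, per tilt
T=np.array(b["world_from_camera"]);o=T[:3,3]
for t in(.2,.25,.3,.35):
    d=-np.sin(t)*x+np.array([0,0,np.cos(t)]);L=np.array([.5897,-.2055,.1+.055*np.cos(t)])
    v=o-L;e=np.cross(d,v);e/=np.linalg.norm(e);r=[]
    for sg in(1,-1):
        p,q=proj(b,L-.022*d+sg*.026*e),proj(b,L-.075*d+sg*.026*e);r.append(((p-[262,150])*10).round().tolist()+[round((p[0]-q[0])/(p[1]-q[1]),3)])
    u=np.array([proj(b,L+.02*(np.cos(h)*x*np.cos(t)+np.cos(h)*np.sin(t)*np.array([0,0,1])+np.sin(h)*y)) for h in np.linspace(0,6.28,60)]).astype(np.float32)
    E=cv2.fitEllipse(u);print(t,r,[np.round(g,2) for g in E])
i=b["color"][145:171,265:299]
for th in(150,185,200):
    m=(i.min(2)>th).astype(np.uint8);m[:, :8]=0;m[:2]=0;m[:,32:]=0
    cs=max(cv2.findContours(m,0,1)[0],key=cv2.contourArea);print(th,[np.round(g,2) for g in cv2.fitEllipse(cs)])
E
```

```text
scene knobs [ 0.5942165  -0.24427717  0.1       ] [ 0.6095545  -0.16896022  0.1       ] [ 0.6018855 -0.2066187  0.1      ]
side knob [ 0.61031821 -0.16869943  0.1       ]
wrist knob [ 0.61059798 -0.17144176  0.1       ]
tilt 0.2215155048318393
tilt 0.2871576698845757
0.2 [[296.0, 181.0, np.float64(-0.254)], [81.0, 131.0, np.float64(-0.216)]] [array([282.74, 157.56]), array([ 7.98, 17.26]), np.float64(102.89)]
0.25 [[290.0, 188.0, np.float64(-0.314)], [78.0, 126.0, np.float64(-0.273)]] [array([282.73, 157.8 ]), array([ 8.17, 17.25]), np.float64(106.05)]
0.3 [[284.0, 194.0, np.float64(-0.377)], [76.0, 121.0, np.float64(-0.334)]] [array([282.72, 158.09]), array([ 8.34, 17.24]), np.float64(109.27)]
0.35 [[278.0, 202.0, np.float64(-0.443)], [74.0, 117.0, np.float64(-0.397)]] [array([282.71, 158.44]), array([ 8.48, 17.23]), np.float64(112.52)]
150 [array([17.43, 12.91]), array([ 8.98, 16.98]), np.float64(108.52)]
185 [array([17.44, 12.97]), array([ 7.77, 15.98]), np.float64(103.72)]
200 [array([17.4 , 12.98]), array([ 7.47, 15.58]), np.float64(105.17)]
```

The cylinder edges, ring ellipse and pivot knobs agree on a tilt of about 0.225 rad. I work out the move from that.

```bash
cat > goal.py <<'E'
from h import *
def goal(t=.225,yaw=-.185,L=(.5897,-.2057),back=.03,off=.046):
    x=np.array([np.cos(yaw),np.sin(yaw),0]);d=-np.sin(t)*x+np.array([0,0,np.cos(t)])
    Lp=np.array([*L,.1+.055*np.cos(t)]);return d,Lp,Lp+(back+off)*d
def report(**k):
    s=env.get_state();q=s["orientation"];z=R.from_quat([q[1],q[2],q[3],q[0]]).as_matrix()[:,2]
    d,Lp,P=goal(**k);rv=np.cross(z,-d);print("t",s["clock"],"tcp",s["tcp_pos"].round(4),"goal",P.round(4),"travel rows",((P-s["tcp_pos"])/.025).round(3),"rot rows",(rv/.1).round(3))
E
python3 -c "
from goal import *
report(back=.07);report()"
```

```text
t 7.8 tcp [ 0.5493 -0.1744  0.2758] goal [ 0.5643 -0.2009  0.2667] travel rows [ 0.597 -1.063 -0.365] rot rows [0.285 0.886 0.027]
t 7.8 tcp [ 0.5493 -0.1744  0.2758] goal [ 0.573  -0.2026  0.2277] travel rows [ 0.948 -1.128 -1.924] rot rows [0.285 0.886 0.027]
```

Emit:
carry_out:
  series:
    - {"travel": [0.2, -0.35, -0.1], "delta_rot": [0.1, 0.3, 0.01], "fingers": 1}
    - {"travel": [0.2, -0.35, -0.1], "delta_rot": [0.1, 0.3, 0.01], "fingers": 1}
    - {"travel": [0.2, -0.36, -0.16], "delta_rot": [0.08, 0.29, 0], "fingers": 1}
    - {"travel": [0, 0, 0], "delta_rot": [0, 0, 0], "fingers": 1}
    - {"travel": [0, 0, 0], "delta_rot": [0, 0, 0], "fingers": 1}

```text
clock: 8.43
tcp_pos: [0.5648, -0.1992, 0.2667]
orientation: [0.089, 0.736, 0.667, 0.068]
wrist_force: [0.5, 0.4, -0.4]
finger_gap: 0.0155
grip_force: 79.2
```

Emit:
carry_out:
  series:
    - {"travel": [0.07, -0.01, -0.31], "delta_rot": [0, 0, 0], "fingers": 1}
    - {"travel": [0.07, -0.01, -0.31], "delta_rot": [0, 0, 0], "fingers": 1}
    - {"travel": [0.07, -0.02, -0.31], "delta_rot": [0, 0, 0], "fingers": 1}
    - {"travel": [0.07, -0.02, -0.31], "delta_rot": [0, 0, 0], "fingers": 1}
    - {"travel": [0, 0, 0], "delta_rot": [0, 0, 0], "fingers": 1}

```text
clock: 9.05
tcp_pos: [0.5716, -0.2013, 0.2347]
orientation: [0.089, 0.737, 0.667, 0.068]
wrist_force: [-0.6, 0.5, -0.6]
finger_gap: 0.0158
grip_force: 79.3
```

```bash
python3 - <<'E'
from goal import *
import pickle
report();s=env.get_state();o=[]
d,Lp,P=goal()
for n in("scene","side"):
    c=cam(n);pickle.dump((s,c),open(n+"3.pkl","wb"))
    p=proj(c,Lp+.02*d).round().astype(int);x,y=p[0]-25,p[1]-40
    print(n,x,y,[((proj(c,q)-[x,y])*8+3.5+[400*(n=="side"),0]).round().tolist() for q in(Lp,Lp+.03*d,Lp+.04*d,Lp+.07*d)])
    o.append(cv2.resize(c["color"][y:y+70,x:x+50,::-1],(400,560),interpolation=cv2.INTER_CUBIC))
cv2.imwrite("pics/fin.png",np.hstack(o))
c=cam("wrist");pickle.dump((s,c),open("w3.pkl","wb"))
E
```

```text
t 9.05 tcp [ 0.5716 -0.2013  0.2347] goal [ 0.573  -0.2026  0.2277] travel rows [ 0.056 -0.051 -0.279] rot rows [-0.005 -0.016 -0.001]
scene 164 154 [[215.0, 381.0], [202.0, 292.0], [197.0, 261.0], [183.0, 169.0]]
side 260 110 [[586.0, 384.0], [610.0, 293.0], [618.0, 262.0], [643.0, 167.0]]
```

View pics/fin.png

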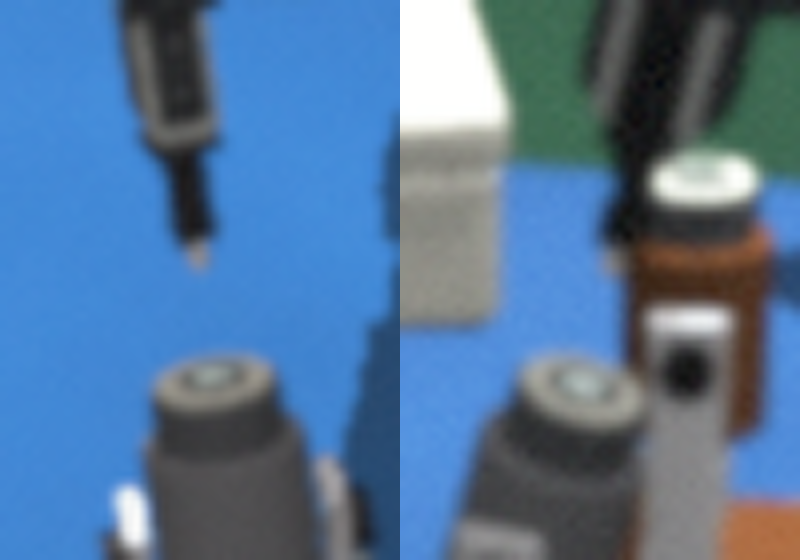

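The crops show the ferrule tip at (200,270) in scene and (615,272) in side, on the predicted line. The glass is at (212,377) and (584,383), within half a pixel of the prediction. I close the remaining 7 mm.

Emit:
carry_out:
  series:
    - {"travel": [0.03, -0.03, -0.14], "delta_rot": [0, 0, 0], "fingers": 1}
    - {"travel": [0.03, -0.02, -0.14], "delta_rot": [0, -0.01, 0], "fingers": 1}
    - {"travel": [0, 0, 0], "delta_rot": [0, 0, 0], "fingers": 1}
    - {"travel": [0, 0, 0], "delta_rot": [0, 0, 0], "fingers": 1}
    - {"travel": [0, 0, 0], "delta_rot": [0, 0, 0], "fingers": 1}

```text
clock: 9.82
tcp_pos: [0.5736, -0.2028, 0.229]
orientation: [0.09, 0.737, 0.667, 0.068]
wrist_force: [-0.3, -0.8, -0.7]
finger_gap: 0.0154
grip_force: 79.3
```

```bash
python3 - <<'E'
from goal import *
report();s=env.get_state();o=[]
d,Lp,P=goal();import pickle
_,a=pickle.load(open("scene3.pkl","rb"));_,b=pickle.load(open("side3.pkl","rb"))
f=lambda p,q:tri(a,((p[0]-3.5)/8+164,(p[1]-3.5)/8+154),b,((q[0]-403.5)/8+260,(q[1]-3.5)/8+110))
tip,e1=f((200,270),(615,272));gl,e2=f((212,378),(584,383));v=tip-gl
print("before last move: glass",gl.round(4),e2,"tip",tip.round(4),e1,"along",v@d,"off",(v-d*(v@d)).round(4))
for n in("scene","side"):
    c=cam(n);p=proj(c,Lp+.02*d).round().astype(int);x,y=p[0]-25,p[1]-40;print(n,x,y)
    o.append(cv2.resize(c["color"][y:y+70,x:x+50,::-1],(400,560),interpolation=cv2.INTER_CUBIC))
cv2.imwrite("pics/fin2.png",np.hstack(o))
E
```

```text
t 9.825 tcp [ 0.5736 -0.2028  0.229 ] goal [ 0.573  -0.2026  0.2277] travel rows [-0.023  0.008 -0.051] rot rows [0.004 0.012 0.   ]
before last move: glass [ 0.5897 -0.2062  0.1543] 0.0015026697289487953 tip [ 0.5816 -0.2037  0.1897] 0.0001502615826221523 along 0.03644468703464844 off [-0.0001  0.001  -0.0001]
scene 164 154
side 260 110
```

View pics/fin2.png

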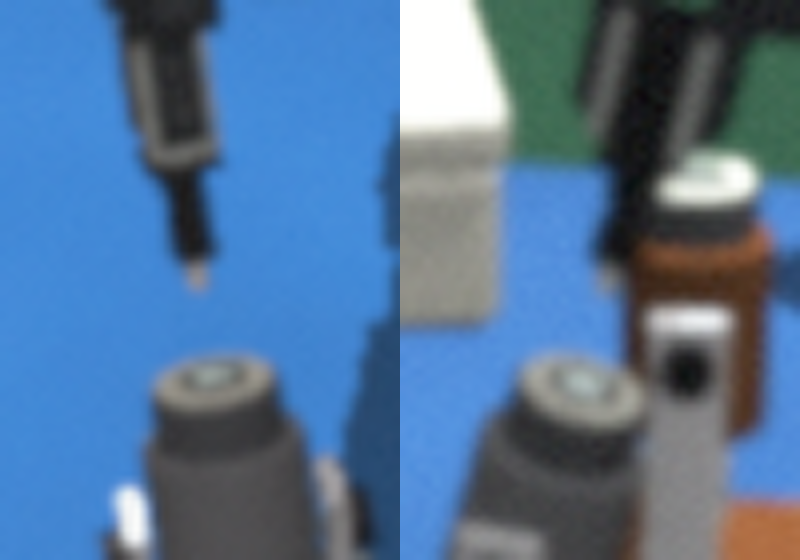

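The tip is now at (199,290) in scene and (608,292) in side. That puts it about 30.5 mm from the glass and about 1 mm off the line of sight, steady and with nothing touched.

```bash
python3 -c "
from workcell import env
print(env.hand_in())"
```

```text
the job is handed in; nothing more can be done
None
```

The plug is out of its port and handed in, held in the gripper with the ferrule tip about 30.5 mm in front of the aluminium scope's glass and about 1 mm off its line of sight by camera measurement (calibration is good to about 2 mm); the hand-in returned no verdict.

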